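# Hold the big dipper over the bowl for the oil

## Robot

A 6-joint arm with a two-finger parallel gripper is mounted at the origin on a cart in front of the work surface, level with it; the furniture and walls round the work are solid. World frame = base frame: x ahead of the robot, y to its left, z up, the work surface at z = 0. Lengths are in mm, angles in rad, forces in N, time in s.
With the tool pointing down it reaches from about 350 to 875 mm from the base axis. Payload 4.2 kg.
Tool frame: the origin (TCP) lies at the very end of the fingers, on their centre line; the grasp point (between the pads) lies env.grasp_offset behind it (env.grasp_offset is the distance from the TCP to the grasp point, in mm); z points along the fingers, y is the line along which they close (so a half turn about z gives the same grasp; the last joint's range is limited). The gripper opens to 85 mm and grips with 20 to 120 N. Pads are 22 mm wide; open, the fingers measure 114 mm over their backs; the gripper's body (76 mm by 85 mm) begins 54 mm behind the grasp point. The pads swing forward as they close: fully open they stand 13 mm farther back than shut.
Start: joints at [1.601, 0.385, 0.008, 0, -1.194, -0.259], TCP at [141.724, 608.698, 231.312] pointing down, gripper open.
Joint ranges: [-3.14, 3.14], [-1.21, 2.06], [-1.07, 1.41], [-3.16, 2.05], [-2.99, -0.16], [-3.1, 3.1]. Speed limits (rad/s): [2.79, 2.79, 3.14, 3.14, 3.14, 3.14].

## Interface

Orientations are given as a 3x3 rotation matrix whose columns are the frame's x, y, z axes.
In Python, from bench import env, cams gives the robot as it stands. The module is installed in compiled form; this text tells all that it offers.
- The arm moves only by the tool apply_moves, never from a script. Its argument "commands" is a list of rows, each a list of 6 numbers: the shift along the world's x, y, z in units of 30 mm (1.0 is 30 mm), then the turn, a rotation vector about the world's x, y, z in units of 6 degrees (1.0 is 6 degrees). A call has 1 to 10 rows; each row shifts and turns the commanded pose from where the row before left it; what a row does not reach is not made up. A row lasts 1/10 s, in which the tool goes at most 50 mm and 8.59 degrees, less where a joint would pass 70% of its speed; a pose out of reach is approached as far as the arm can. A call is refused whole if a number of a shift passes 1 or a number of a turn 1, either way. A call with a gripper value outside its range is refused whole. "fingers" is the opening, from -1 (shut) to 1 (fully open), set as the call begins (left out, the last holds). The fingers move at their own pace and stop on an object; the grip force is fixed at half the most. Time passes only in rows, so rows that do not move let the fingers close. It gives the time, the measured TCP pose, the force, the opening and the grip force at its end, in the units of the state.
- env.read_state(): the state, without advancing time (a new reading comes with each control period).
- cams.get_image(name): name is "scene" or "top" or "wrist"; returns (picture, depth): 384x512x3 uint8, red, green, blue; 384x512 float32, mm along the optical axis (not along the pixel's ray), 0 where there is no reading.
- cams.calibration(name): a dict with "vfov" (degrees; the focal length in pixels is half the picture's height over the tangent of half this angle, whatever the lens; pixels are square), "cx", "cy" (the principal point, pixels), "world_from_camera" (4x4, takes a point from camera to world coordinates). Camera axes: x right, y down, z forward; pixel columns grow to the right and rows downward; lengths in mm; the calibration is good to about 2 mm. A picture is of the moment at which its call begins: read the wrist's pose just before it. calibration takes no time and is no camera call; for the wrist camera it gives the pose at the moment of the call.
- env.hand_in(): hands the job in; it is judged then, once.
The state is a dict: "time": time; "joint_pos": joint angles; "qvel": joint speeds; "joint_torque": joint torques, N m; "tcp_pos": TCP position; "tcp_rot": TCP orientation; "wrist_force": force on the tool from outside, world axes, zero at the start; "wrist_torque": the same for the moment, N m; "grip_width": finger opening in mm; "finger_force": force on a finger pad.
Only numpy, scipy, OpenCV 4.12 (cv2) and the standard library are available. Lean on these libraries where they do the work, as an engineer would, in place of code of your own. Each camera call takes 0.05 s, during which the arm holds its last target. There are 200 camera calls.

## Task

We are measuring oil for a dressing: take the small dipper that stands in the steel mixing bowl and hang it by its crook back over the bar of the rail, then take the largest dipper off the bar and hold it out for your colleague, who pours from the sink side (left). Hold it over the middle of the bowl, the cup's bottom about 5 cm above the bowl's rim, mouth level, its open front turned to the sink and its handle strap away from it; finish like that, still holding it. Leave the third dipper hanging and do not shift the bowl or the other things.

Things in the scene. Friction and masses are not known exactly. Their poses are not given: they have to be found in the camera images.
- small_dipper: smallest of three, standing in the mixing bowl, 0.1 kg: steel cup 44 mm across, 36 mm high, flat bottom; a strap handle rises from its side, jogs in over the cup and ends in a crook (upside-down U in the xz plane), top 159 mm above the underside. Origin: centre of the underside; z up, x from the handle strap to the cup's open front.
- small_dipper_hook (a point): seat in the small dipper's crook: the bar's centre when hung. 150 mm above the cup's underside, 3.8 mm from the cup's axis to the handle side. Crook 18 mm wide inside. Grip its two flat outer faces from above, fingers closing along x: 24 mm over both, 14 mm wide, from 3 to 27 mm below this point. Its free end (+x side) flares out 5 mm, 36 mm below this point.
- large_dipper: largest, one of the two on the bar (left or right), about 0.2 kg: steel cup 72 mm across, 60 mm high, flat bottom; a strap handle rises from its side, jogs in over the cup and ends in a crook (upside-down U in the xz plane), top 169 mm above the underside. Origin: centre of the underside; z up, x from the handle strap to the cup's open front. It hangs plumb.
- large_dipper_hook (a point): seat in the large dipper's crook: the bar's centre when hung. 160 mm above the cup's underside, 2.6 mm from the cup's axis to the handle side. Crook 18 mm wide inside. Grip its two flat outer faces from above, fingers closing along x: 24 mm over both, 14 mm wide, from 3 to 27 mm below this point. Its free end (+x side) flares out 5 mm, 36 mm below this point.
- large_dipper_lip (a point): point on the rim of the large dipper's mouth at its open front (+x of the dipper), 36 mm from the cup's axis, 60 mm above its underside
- medium_dipper: middle one, the other on the bar; it stays there: steel cup 54 mm across, 46 mm high, flat bottom; a strap handle rises from its side, jogs in over the cup and ends in a crook (upside-down U in the xz plane), top 164 mm above the underside. Origin: centre of the underside; z up, x from the handle strap to the cup's open front.
- medium_dipper_hook (a point): seat in the medium dipper's crook: the bar's centre when hung. 155 mm above the cup's underside, 3.2 mm from the cup's axis to the handle side. Crook 18 mm wide inside. Grip its two flat outer faces from above, fingers closing along x: 24 mm over both, 14 mm wide, from 3 to 27 mm below this point. Its free end (+x side) flares out 5 mm, 36 mm below this point.
- rail: hanging rail, fixed: wooden foot 100 x 400 x 16 mm, two steel posts 356 mm apart, between them a level round bar, 10 mm thick. Origin: centre of the foot's underside; y along the bar, x square to it, away from the robot. Two dippers hang about 95 mm either side of the middle, their x along the rail's x, handle straps on its -x side; the middle is free.
- bar_mid (a point): middle of the bar, on its axis, 225 mm above the worktop; axes as the rail's. To hook a dipper on or off, carry its crook over the bar 40 to 60 mm above its hung height, coming from or leaving to the rail's -x side; the cup then passes under the bar.
- mixing_bowl: loose steel mixing bowl, 180 mm across the rim, 70 mm high, inner floor 4 mm above its underside, 0.5 kg. Origin: centre of its underside; z up, y points to the sink (left, world +y)
- lemon: lemon, 78 x 55 x 56 mm, lying loose on the worktop to the left; leave it. Origin: centre of its underside
- salt_shaker: salt shaker, 44 mm across, 90 mm high, loose on the worktop to the right; leave it. Origin: centre of its underside
- spice_jar: spice jar, 42 mm across, 96 mm high, loose on the worktop to the left; leave it. Origin: centre of its underside
Things that resemble listed ones, but are neither listed nor needed, are in the scene too. Leave any purple look-alike of the large_dipper alone.

How it is judged (in metres and radians):
On the way:
1. the small dipper hangs by its crook on the bar, let go, while the large one still hangs there (contact force between each of small_dipper, large_dipper and rail above 0.2 N and contact force between small_dipper and the fingers below 0.05 N and x of small_dipper_hook in the frame of bar_mid between -0.009 and 0.009 m and z of small_dipper_hook in the frame of bar_mid between -0.009 and 0.008 m and y of small_dipper_hook in the frame of bar_mid between -0.165 and 0.165 m and angle between small_dipper's own z axis and vertical below 0.2 rad and linear speed of small_dipper below 0.08 m/s), for 0.3 s.
At the end, for the whole second after the job is handed in: Large dipper held by the gripper alone: cup within 30 mm of the bowl's axis, underside 30 to 75 mm above its rim, upright within 7 deg, open front to the sink (+y) within 20 deg, still. Small and medium dippers hang from the bar by their crooks, within 11 deg, let go, below 0.08 m/s; bowl upright (contact force between each of small_dipper, medium_dipper and rail above 0.2 N and contact force between each of small_dipper, medium_dipper and the fingers below 0.05 N and x of small_dipper_hook in the frame of bar_mid between -0.009 and 0.009 m and z of small_dipper_hook in the frame of bar_mid between -0.009 and 0.008 m and y of small_dipper_hook in the frame of bar_mid between -0.165 and 0.165 m and angle between each of small_dipper, medium_dipper's own z axis and vertical below 0.2 rad and linear speed of each of small_dipper, medium_dipper below 0.08 m/s and x of medium_dipper_hook in the frame of bar_mid between -0.009 and 0.009 m and z of medium_dipper_hook in the frame of bar_mid between -0.009 and 0.008 m and y of medium_dipper_hook in the frame of bar_mid between -0.165 and 0.165 m and contact force between large_dipper and the fingers above 1 N and contact force between large_dipper and rail below 0.05 N and contact force between large_dipper and mixing_bowl below 0.05 N and contact force between large_dipper and small_dipper below 0.05 N and contact force between large_dipper and medium_dipper below 0.05 N and horizontal distance between large_dipper and mixing_bowl below 0.03 m and z of large_dipper in the frame of mixing_bowl between 0.1 and 0.145 m and angle between large_dipper's own z axis and vertical below 0.12 rad and angle between the x axis of large_dipper and the y axis of mixing_bowl, either way round below 0.35 rad and y of large_dipper_lip in the frame of mixing_bowl above 0 m and linear speed of large_dipper below 0.03 m/s and angle between mixing_bowl's own z axis and vertical below 0.05 rad and linear speed of mixing_bowl below 0.02 m/s); the arm keeps its last pose, push and grip.
It fails at once if the bowl is shifted by more than 30 mm (distance of mixing_bowl from where it was at the start of the episode above 0.03 m).
It fails at once if the medium dipper is shifted by more than 40 mm (distance of medium_dipper from where it was at the start of the episode above 0.04 m).
It fails at once if the lemon is shifted by more than 30 mm (distance of lemon from where it was at the start of the episode above 0.03 m).
It fails at once if the salt shaker is shifted by more than 30 mm (distance of salt_shaker from where it was at the start of the episode above 0.03 m).
It fails at once if the spice jar is shifted by more than 30 mm (distance of spice_jar from where it was at the start of the episode above 0.03 m).
It also fails if it takes over 58 s, if anything falls off the work surface, if the arm or the gripper's body presses on something with over 40 N, if the wrist force passes 120 N, or if a joint passes its speed limit or range.

## Working session

There is one attempt and no reset: what is moved stays moved. The work goes in short steps, Python scripts to look and compute and a tool call to move; the robot and the scene stay as the last step left them, time stands still between calls to the robot, and variables do not carry over. Pictures are saved under pics/ and viewed, at most 10 in all, crops included, and the job is handed in when it is done.

Besides the shell and the picture viewer there is one more tool, called after "Request:" by a JSON object that holds its "fn" and its "kwargs", one argument or row to a line. apply_moves: Moves the arm, as the interface text tells. Its arguments: {"type":"object","properties":{"commands":{"type":"array"},"fingers":{"type":"number"}},"required":["commands"]}

```bash
mkdir -p pics; cat > h.py <<'E'
import numpy as np,cv2
from bench import env,cams
def cal(n):
    c=cams.calibration(n);f=192/np.tan(np.radians(c['vfov'])/2);return f,c['cx'],c['cy'],np.array(c['world_from_camera'])
def grab(n):
    C=cal(n);p,d=cams.get_image(n);return p,d,C
def cloud(d,C):
    f,cx,cy,T=C;v,u=np.mgrid[:384,:512]
    P=np.stack([(u-cx)/f*d,(v-cy)/f*d,d],-1)@T[:3,:3].T+T[:3,3];P[d<=0]=np.nan;return P
def plane(u,v,z,C):
    f,cx,cy,T=C;r=T[:3,:3]@np.array([(u-cx)/f,(v-cy)/f,1]);return T[:3,3]+r*(z-T[2,3])/r[2]
def save(n,p):cv2.imwrite('pics/'+n+'.png',p[...,::-1])
E
python3 - <<'E'
from h import *
print(env.grasp_offset)
s=env.read_state();print(s['time'],s['grip_width'],np.round(s['tcp_rot'],3).tolist())
for n in('scene','top'):
    p,d,C=grab(n);np.savez(n+'.npz',p=p,d=d,T=C[3],k=C[:3]);save(n+'0',cv2.resize(p,(800,600),interpolation=cv2.INTER_CUBIC));print(n,np.round(C[3],3).tolist(),C[:3])
E
```

```text
18.700000000000003
0.0 85.23520236308309 [[0.974, -0.227, -0.0], [-0.227, -0.974, -0.002], [0.0, 0.002, -1.0]]
scene [[-0.763, -0.495, 0.416, 67.077], [-0.646, 0.6, -0.472, 533.025], [-0.016, -0.629, -0.777, 986.968], [0.0, 0.0, 0.0, 1.0]] (np.float64(382.7738831862979), 253.68161333064802, 190.76356250401628)
top [[0.028, -0.992, 0.121, 401.541], [-1.0, -0.028, -0.0, -1.346], [0.004, -0.121, -0.993, 1126.299], [0.0, 0.0, 0.0, 1.0]] (np.float64(378.33861671696025), 257.80064338261707, 196.89227117865698)
```

View pics/scene0.png

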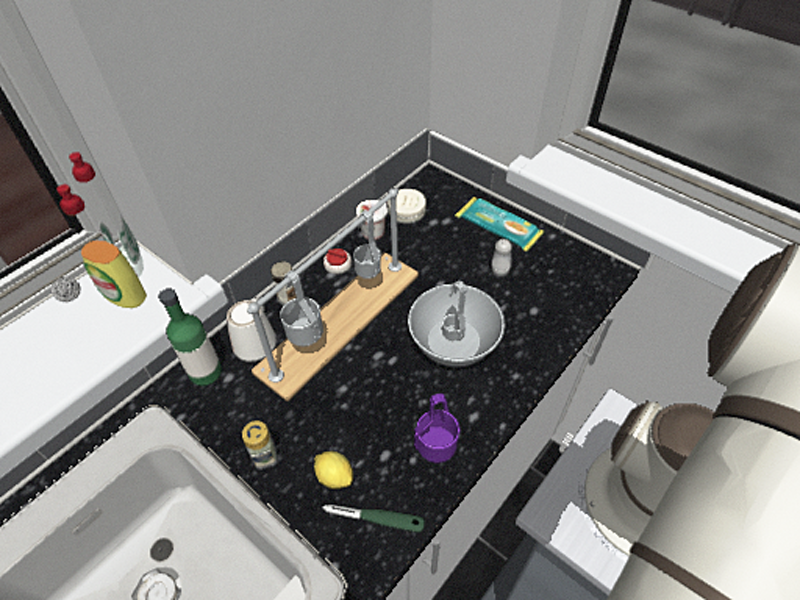

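View pics/top0.png

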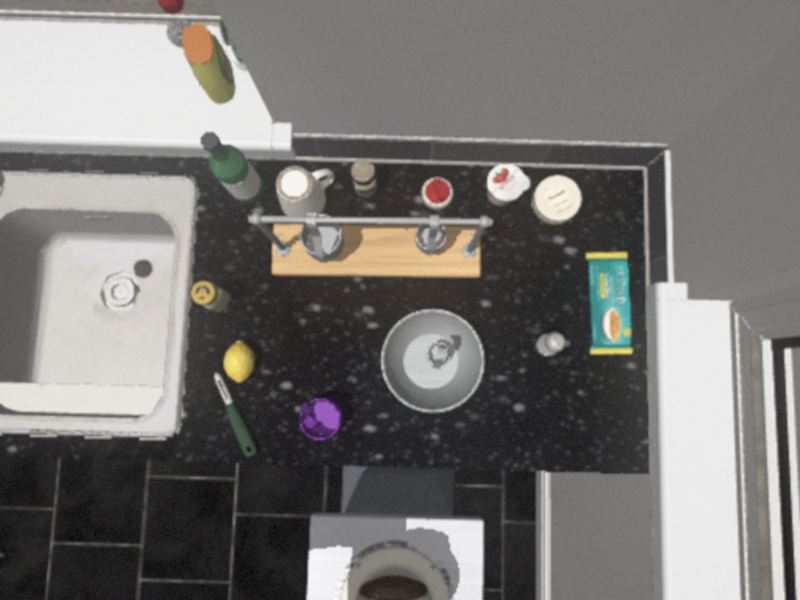

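The large dipper is at scene (303,325), left on the bar. The medium one is at (368,265), right on the bar. The small one is in the bowl at (455,318), and the purple look-alike standing at (437,430) is to be left alone. Next I'll measure, with an enlarged crop to confirm.

```bash
python3 - <<'E'
from h import *
for n in('scene','top'):
    D=np.load(n+'.npz');p,d=D['p'],D['d'];C=(*D['k'],D['T']);P=cloud(d,C);X,Y,Z=P[...,0],P[...,1],P[...,2]
    print('==',n)
    m=(Z>205)&(Z<245)&(X>350)&(X<750)&(abs(Y)<320)
    Q=P[m];print('bar',len(Q),Q.min(0),Q.max(0))
    c=np.polyfit(Q[:,1],Q[:,0],1);print('fit x=',c,'z med',np.median(Q[:,2]))
    # wood foot
    w=cv2.cvtColor(p,cv2.COLOR_RGB2HSV);mw=(w[...,0]>8)&(w[...,0]<25)&(w[...,1]>80)&(Z>5)&(Z<30)&(X>400)&(X<700)&(abs(Y)<250)
    pts=P[mw][:,:2].astype(np.float32);print('foot',cv2.minAreaRect(pts),np.median(P[mw][:,2]))
    # bowl
    m=(Z>58)&(Z<82)&(X>280)&(X<540)&(Y>-230)&(Y<60);Q=P[m]
    A=np.c_[2*Q[:,:2],np.ones(len(Q))];s=np.linalg.lstsq(A,(Q[:,:2]**2).sum(1),rcond=None)[0]
    r=np.sqrt(s[2]+s[0]**2+s[1]**2);print('rim fit',s[:2],r,len(Q),np.percentile(Q[:,2],95))
    bx,by=s[:2]
    rr=np.hypot(X-bx,Y-by)
    for lo,hi in((30,44),(44,60),(85,110),(110,130),(130,150),(150,170)):
        q=P[(rr<70)&(Z>lo)&(Z<hi)]
        if len(q):print(lo,hi,len(q),q.mean(0).round(1),q.min(0).round(1),q.max(0).round(1))
    for nm,y0,y1 in(('L',20,250),('R',-250,20)):
        for lo,hi in((60,100),(100,135),(135,170),(170,200),(200,218),(228,245)):
            q=P[(X>450)&(X<640)&(Y>y0)&(Y<y1)&(Z>lo)&(Z<hi)]
            if len(q):print(nm,lo,hi,len(q),np.median(q,0).round(1),q.min(0).round(1),q.max(0).round(1))
D=np.load('scene.npz')['p'];T=np.load('top.npz')['p']
a=cv2.resize(D[115:240,150:330],(800,556),interpolation=cv2.INTER_CUBIC)
save('crop1',a)
E
```

```text
== scene
bar 590 [ 630.55940838 -133.64424662  205.10917951] [749.5577643  316.01739466 238.77836347]
fit x= [5.06911174e-03 6.43917211e+02] z med 227.98703115976707
foot ((644.3567504882812, 53.029388427734375), (101.45443725585938, 394.8160400390625), 0.6978681087493896) 15.248554222392329
rim fit [436.75044367 -53.69477725] 85.4264711698737 501 73.21541192550387
30 44 66 [449.8 -62.9  37.1] [ 423.1 -121.1   30.6] [502.8 -44.9  43.6]
44 60 19 [427.8 -64.7  51.1] [423.5 -82.   44. ] [456.3 -56.   59.5]
85 110 21 [433.9 -63.5  97.4] [432.3 -70.6  85. ] [436.2 -57.4 109.9]
110 130 20 [438.3 -64.6 122. ] [432.2 -72.  111.8] [457.9 -57.1 129.9]
130 150 28 [443.3 -65.  139.5] [432.5 -74.7 130.1] [456.2 -58.4 148.1]
150 170 41 [442.  -64.8 158.4] [432.3 -73.9 150.7] [455.2 -57.3 164.4]
L 60 100 164 [614.9 164.6  82.9] [452.2  20.1  64.1] [639.7 239.  100. ]
L 100 135 188 [616.9 162.7 115.5] [604.4 112.4 100.1] [639.9 239.7 134.5]
L 135 170 94 [624.3 149.6 153. ] [607.2 139.2 135.1] [639.4 239.  169.8]
L 170 200 56 [633.5 152.9 185. ] [629.6 140.3 170.1] [639.9 237.7 199.8]
L 200 218 35 [6
[... 1536 characters left out ...]
] [609.2 138.4 135.3] [640.  229.4 169.7]
L 170 200 26 [635.2 145.7 184.5] [630.7 139.3 170.3] [640.  230.6 199.9]
L 200 218 11 [635.5 147.3 210.1] [634.5 140.2 203.6] [639.8 232.7 216.5]
L 228 245 11 [638.6 149.9 229.8] [636.4 140.  228.3] [639.9 237.  234.1]
R 60 100 281 [513.  -67.2  70.2] [ 452.2 -143.3   60.1] [638.9  19.2  98.1]
R 100 135 52 [629.4 -45.7 119.1] [457.8 -75.3 103. ] [639.9 -23.4 134.9]
R 135 170 54 [633.3 -48.8 155.1] [451.1 -73.1 135.2] [639.9 -38.3 168.5]
R 170 200 12 [639.2 -44.6 187.9] [638.6 -51.7 177.2] [639.6 -39.2 199.2]
R 200 218 11 [638.5 -45.5 210.6] [637.8 -51.2 200.6] [639.1 -38.2 214.7]
R 228 245 1 [639.1 -39.8 228.6] [639.1 -39.8 228.6] [639.1 -39.8 228.6]
```

View pics/crop1.png

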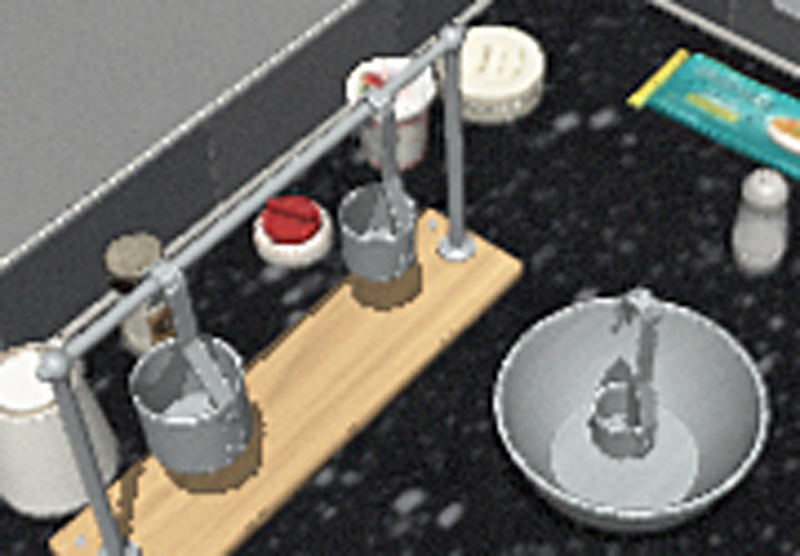

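The left dipper (crop 190,405) has the largest cup on the bar. It hangs from the crook at (168,270), is plain steel and is not the purple one, so it is the large one. The right dipper (378,235) is the medium. Next I'll move above the small dipper for a close look.

Request:
{"fn": "apply_moves", "kwargs": {
  "commands": [
    [0.8,-1,0.4,0,0,-1],
    [1,-1,0.4,0,0,-1],
    [1,-1,0.4,0,0,-1],
    [1,-1,0.4,0,0,-1],
    [1,-1,0.4,0,0,-1],
    [1,-1,0,0,0,-1],
    [1,-1,0,0,0,-1],
    [1,-1,0,0,0,-1],
    [1,-1,0,0,0,-1],
    [1,-1,0,0,0,-1]
  ],
  "fingers": 1
}}

```text
time: 1.1
tcp_pos: [436.5, 307.2, 291.0]
tcp_rot: [[0.287, -0.958, -0.001], [-0.958, -0.287, -0.0], [0.0, 0.001, -1.0]]
wrist_force: [0.4, 0.8, -0.0]
grip_width: 85.3
finger_force: 0.0
```

Request:
{"fn": "apply_moves", "kwargs": {
  "commands": [
    [0,-1,0,0,0,-1],
    [0,-1,0,0,0,-1],
    [0,-1,0,0,0,-0.8],
    [0,-1,0,0,0,0],
    [0,-1,0,0,0,0],
    [0,-1,0,0,0,0],
    [0,-1,0,0,0,0],
    [0,-1,0,0,0,0],
    [0,-1,0,0,0,0],
    [0,-1,0,0,0,0]
  ]
}}

```text
time: 2.1
tcp_pos: [435.2, 7.5, 291.0]
tcp_rot: [[0.002, -1.0, -0.001], [-1.0, -0.002, 0.0], [-0.0, 0.001, -1.0]]
wrist_force: [0.3, -0.8, -0.6]
grip_width: 85.2
finger_force: 0.0
```

Request:
{"fn": "apply_moves", "kwargs": {
  "commands": [
    [0,-1,0,0,0,0],
    [0,-0.8,0,0,0,0],
    [0,-0.4,0,0,0,0],
    [0,0,0,0,0,0],
    [0,0,0,0,0,0]
  ]
}}

```text
time: 2.6
tcp_pos: [435.7, -57.0, 291.1]
tcp_rot: [[0.001, -1.0, -0.0], [-1.0, -0.001, 0.0], [-0.0, 0.0, -1.0]]
wrist_force: [-0.0, -0.0, -0.3]
grip_width: 85.5
finger_force: 0.0
```

```bash
python3 - <<'E'
from h import *
s=env.read_state();print(s['time'],s['tcp_pos'].round(1) if hasattr(s['tcp_pos'],'round') else s['tcp_pos'],np.round(s['tcp_rot'],3).tolist(),np.round(s['joint_pos'],2))
p,d,C=grab('wrist');np.savez('w1.npz',p=p,d=d,T=C[3],k=C[:3]);save('w1',p);print(np.round(C[3],3).tolist())
P=cloud(d,C);X,Y,Z=P[...,0],P[...,1],P[...,2]
rr=np.hypot(X-438,Y+54)
for lo,hi in((36,44),(85,110),(110,130),(130,150),(150,156),(156,170)):
    q=P[(rr<65)&(Z>lo)&(Z<hi)]
    if len(q)>4:print(lo,hi,len(q),q.mean(0).round(1),q.min(0).round(1),q.max(0).round(1),cv2.minAreaRect(q[:,:2].astype(np.float32)))
E
```

```text
2.6 [435.7 -57.  291.1] [[0.001, -1.0, -0.0], [-1.0, -0.001, 0.0], [-0.0, 0.0, -1.0]] [ 0.24  0.02 -0.31 -0.   -1.24 -0.24]
[[-1.0, 0.0, -0.001, 434.791], [-0.0, 0.958, 0.287, -130.812], [0.001, 0.287, -0.958, 433.302], [0.0, 0.0, 0.0, 1.0]]
36 44 138 [450.2 -78.6  40.3] [424.  -90.9  37.2] [470.1 -50.   42.4] ((446.1639404296875, -71.4640121459961), (37.095638275146484, 46.3034782409668), 69.63169860839844)
85 110 14 [434.3 -70.9  98. ] [432.4 -73.5  86.4] [435.9 -65.1 108.2] ((435.1523742675781, -69.53002166748047), (8.803300857543945, 2.17035174369812), 66.10757446289062)
110 130 60 [453.4 -71.5 122. ] [432.5 -76.9 110.2] [462.  -63.7 130. ] ((447.31591796875, -68.61192321777344), (13.399239540100098, 28.035791397094727), 82.144775390625)
130 150 21 [444.4 -73.6 141.3] [432.7 -76.4 133.9] [456.4 -59.6 149.8] ((444.6260986328125, -68.06283569335938), (13.539785385131836, 23.923969268798828), 81.74137115478516)
150 156 60 [444.8 -69.  153.2] [432.8 -76.3 150. ] [456.5 -60.  156. ] ((444.5704650878906, -68.0735092163086), (13.50625991821289, 23.656435012817383), 81.86663818359375)
156 170 295 [444.5 -68.1 160. ] [434.8 -75.8 156. ] [454.1 -59.8 163.4] ((444.69061279296875, -67.72679138183594), (14.426032066345215, 19.75836753845215), 81.60001373291016)
```

View pics/w1.png

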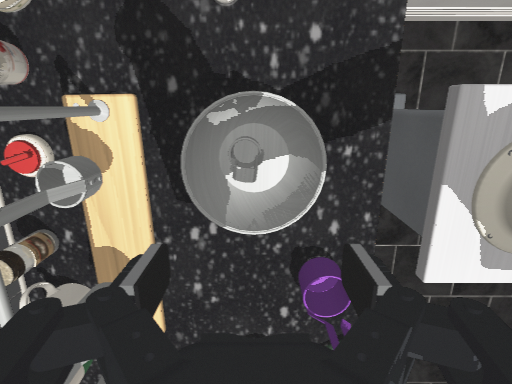

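The wrist picture shows the bowl at (254,162) and the small dipper at (245,155). Its crook centre is at about (445,-67.5), top z 163, yaw about -8°. I'll align and descend.

Request:
{"fn": "apply_moves", "kwargs": {
  "commands": [
    [0.31,-0.34,-0.2,0,0,-0.7],
    [0,0,-0.8,0,0,-0.67],
    [0,0,-1,0,0,0],
    [0,0,-1,0,0,0],
    [0,0,-1,0,0,0],
    [0,0,-0.8,0,0,0],
    [0,0,-0.5,0,0,0],
    [0,0,-0.23,0,0,0],
    [0,0,0,0,0,0],
    [0,0,0,0,0,0]
  ]
}}

```text
time: 3.65
tcp_pos: [445.8, -67.0, 126.1]
tcp_rot: [[-0.14, -0.99, 0.001], [-0.99, 0.14, 0.0], [-0.0, -0.001, -1.0]]
wrist_force: [0.3, -0.1, 0.8]
grip_width: 85.3
finger_force: 0.0
```

Request:
{"fn": "apply_moves", "kwargs": {
  "commands": [
    [0,0,0,0,0,0],
    [0,0,0,0,0,0],
    [0,0,0,0,0,0],
    [0,0,0,0,0,0],
    [0,0,0,0,0,0],
    [0,0,0,0,0,0],
    [0,0,0,0,0,0],
    [0,0,0,0,0,0]
  ],
  "fingers": -1
}}

```text
time: 4.45
tcp_pos: [445.7, -67.5, 125.9]
tcp_rot: [[-0.141, -0.99, 0.001], [-0.99, 0.141, -0.0], [-0.0, -0.001, -1.0]]
wrist_force: [0.7, -0.9, 3.9]
grip_width: 22.5
finger_force: 59.3
```

Gripped. Lifting.

Request:
{"fn": "apply_moves", "kwargs": {
  "commands": [
    [0,0,0.3,0,0,0],
    [0,0,0.5,0,0,0],
    [0,0,0.7,0,0,0],
    [0,0,0.8,0,0,0],
    [0,0,0.8,0,0,0],
    [0,0,0.6,0,0,0.7],
    [0,0,0.34,0,0,0.7],
    [0,0,0,0,0,0.1],
    [0,0,0,0,0,0],
    [0,0,0,0,0,0]
  ]
}}

```text
time: 5.45
tcp_pos: [444.1, -67.5, 245.5]
tcp_rot: [[0.014, -1.0, -0.003], [-1.0, -0.014, -0.0], [-0.0, 0.003, -1.0]]
wrist_force: [0.3, 0.1, -2.3]
grip_width: 22.9
finger_force: 58.9
```

```bash
python3 - <<'E'
from h import *
s=env.read_state();t=np.array(s['tcp_pos']);print(s['time'],t.round(1),np.round(s['tcp_rot'],3).tolist())
im=[]
for n in('wrist','scene','top'):
    p,d,C=grab(n);P=cloud(d,C);X,Y,Z=P[...,0],P[...,1],P[...,2]
    if n!='top':im.append(p)
    m=(X>500)&(X<680)&(Y>-180)&(Y<280)&(Z>215)&(Z<240)
    Q=P[m&(X>632)&(X<660)]
    if len(Q)>20:
        c=np.polyfit(Q[:,1],Q[:,0],1);print(n,'bar',c.round(4),'at y53',np.polyval(c,53).round(1),'ztop',np.percentile(Q[:,2],95).round(1),'y',Q[:,1].min(),Q[:,1].max())
    for lo,hi in((100,135),(135,170),(170,210),(260,295)):
        q=P[(abs(X-t[0])<40)&(abs(Y-t[1])<40)&(Z>lo)&(Z<hi)]
        if len(q):print(n,lo,len(q),np.median(q,0).round(1),q.min(0).round(1),q.max(0).round(1))
save('lift',np.vstack([im[0],im[1]])[::1] if 0 else cv2.resize(np.hstack(im),(800,300)))
E
```

```text
5.45 [444.1 -67.5 245.5] [[0.014, -1.0, -0.003], [-1.0, -0.014, -0.0], [-0.0, 0.003, -1.0]]
wrist 100 1158 [446.7 -64.2 126.4] [427.8 -89.1 124. ] [466.3 -48.6 134.9]
wrist 135 1287 [447.5 -61.1 154.5] [422.1 -89.9 135. ] [469.2 -46.  169.9]
wrist 170 172 [428.3 -73.2 190.4] [423.6 -75.3 170.3] [434.1 -61.7 209.7]
wrist 260 5478 [443.3 -74.8 280.8] [404.2 -82.5 260. ] [484.  -56.3 295. ]
scene bar [-1.500000e-02  6.443027e+02] at y53 643.5 ztop 232.5 y -83.54947719703102 244.9646209029201
scene 100 58 [452.2 -74.6 129.3] [426.5 -86.1 124.4] [464.9 -44.6 134.9]
scene 135 184 [448.7 -60.4 149.9] [420.4 -88.9 135. ] [470.  -41.  169.9]
scene 170 41 [428.6 -65.5 190.4] [423.  -72.7 170.1] [433.8 -58.2 208.3]
scene 260 174 [448.4 -60.  279. ] [404.3 -78.  260.1] [483.  -51.6 294.7]
top bar [-1.610000e-02  6.484424e+02] at y53 647.6 ztop 235.0 y -135.01798024755797 242.76269138358558
```

View pics/lift.png

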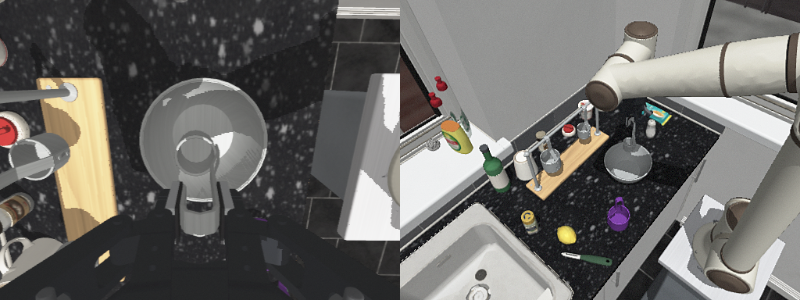

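The dipper hangs squarely in the fingers (wrist crop 200,150) and the bowl is unmoved. I'll move in front of the bar's middle and look at the bar with the wrist camera.

Request:
{"fn": "apply_moves", "kwargs": {
  "commands": [
    [0.2,0.3,0,0,0,0],
    [0.4,0.5,0,0,0,0],
    [0.5,0.5,0,0,0,0],
    [0.5,0.5,0,0,0,0],
    [0.5,0.5,0,0,0,0],
    [0.5,0.5,0,0,0,0],
    [0.5,0.5,0,0,0,0],
    [0.4,0.4,0,0,0,0],
    [0.3,0.3,0,0,0,0],
    [0,0,0,0,0,0]
  ]
}}

```text
time: 6.6
tcp_pos: [560.2, 54.0, 245.9]
tcp_rot: [[0.017, -1.0, -0.001], [-1.0, -0.017, -0.0], [0.0, 0.001, -1.0]]
wrist_force: [-0.8, -0.1, -1.6]
grip_width: 22.8
finger_force: 58.8
```

Request:
{"fn": "apply_moves", "kwargs": {
  "commands": [
    [0,0,0,0,0,0],
    [0,0,0,0,0,0],
    [0,0,0,0,0,0]
  ]
}}

```text
time: 6.9
tcp_pos: [558.6, 51.9, 246.9]
tcp_rot: [[0.015, -1.0, 0.0], [-1.0, -0.015, 0.0], [-0.0, -0.0, -1.0]]
wrist_force: [-0.7, -0.4, -0.1]
grip_width: 23.0
finger_force: 58.8
```

```bash
python3 - <<'E'
from h import *
s=env.read_state();t=np.array(s['tcp_pos']);print(s['time'],t.round(1),np.round(s['tcp_rot'],3).tolist())
p,d,C=grab('wrist');P=cloud(d,C);X,Y,Z=P[...,0],P[...,1],P[...,2]
np.savez('w2.npz',p=p,d=d,T=C[3],k=C[:3]);save('w2',p)
Q=P[(X>625)&(X<670)&(Z>218)&(Z<236)&(Y>-130)&(Y<250)]
for y in range(-130,250,20):
    q=Q[(Q[:,1]>y)&(Q[:,1]<y+20)]
    if len(q)>10:
        k=q[q[:,2]>np.percentile(q[:,2],75)]
        print(y,len(q),q[:,0].min().round(1),q[:,0].max().round(1),'top x',k.mean(0).round(1))
for lo,hi in((110,135),(150,166),(170,210),(240,260),(260,284)):
    q=P[(abs(X-t[0])<30)&(abs(Y-t[1])<30)&(Z>lo)&(Z<hi)]
    if len(q):print(lo,len(q),np.median(q,0).round(1),q.min(0).round(1),q.max(0).round(1))
E
```

```text
6.9 [558.6  51.9 246.9] [[0.015, -1.0, 0.0], [-1.0, -0.015, 0.0], [-0.0, -0.0, -1.0]]
-70 1145 635.0 656.4 top x [646.7 -54.3 231.2]
-50 1705 634.8 658.8 top x [646.9 -44.3 232.6]
-30 836 641.8 652.2 top x [646.8 -19.8 229.9]
-10 746 641.2 651.7 top x [646.5   0.  229.8]
10 667 641.0 651.0 top x [646.4  19.8 229.8]
30 604 640.8 650.5 top x [645.8  39.5 229.8]
50 552 640.6 650.5 top x [645.4  60.1 229.8]
70 496 640.2 650.5 top x [645.2  79.7 229.8]
90 77 640.1 649.5 top x [645.5  91.9 229.7]
110 90 639.8 645.7 top x [643.5 126.3 229.6]
150 54 639.4 644.5 top x [642.3 166.  229.2]
110 1118 [561.5  55.3 127.8] [542.6  30.4 125.2] [581.1  70.7 135. ]
150 820 [563.6  55.  160.8] [536.8  29.5 150.1] [583.9  73.6 166. ]
170 177 [542.6  46.7 188.5] [537.8  44.3 170.1] [548.6  58.3 209.8]
240 615 [548.4  44.2 254.7] [532.6  39.5 240.1] [582.2  57.6 260. ]
260 3533 [557.6  45.3 279. ] [532.4  39.5 260. ] [582.7  63.2 284. ]
```

View pics/w2.png

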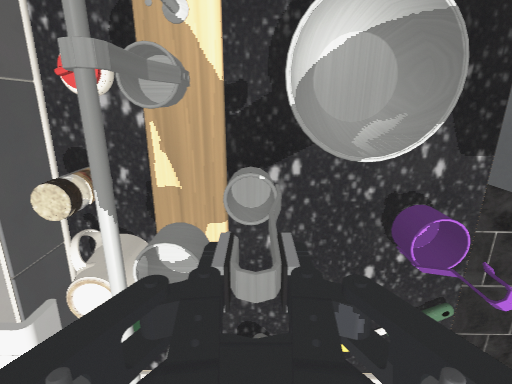

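The bar is at x 645.7 at y 52 with its axis at z 225, and the dipper hangs in the grip at picture (250,195). Going over the bar.

Request:
{"fn": "apply_moves", "kwargs": {
  "commands": [
    [0.3,0,0,0,0,0],
    [0.4,0,0,0,0,0],
    [0.5,0,0,0,0,0],
    [0.5,0,0,0,0,0],
    [0.5,0,0,0,0,0],
    [0.4,0,0,0,0,0],
    [0.3,0,0,0,0,0],
    [0,0,0,0,0,0],
    [0,0,0,0,0,0],
    [0,0,0,0,0,0]
  ]
}}

```text
time: 7.95
tcp_pos: [645.7, 52.4, 246.7]
tcp_rot: [[0.015, -1.0, -0.0], [-1.0, -0.015, -0.0], [-0.0, 0.0, -1.0]]
wrist_force: [-0.6, 0.2, -0.8]
grip_width: 23.1
finger_force: 58.9
```

Request:
{"fn": "apply_moves", "kwargs": {
  "commands": [
    [0,0,-0.3,0,0,0],
    [0,0,-0.4,0,0,0],
    [0,0,-0.4,0,0,0],
    [0,0,-0.3,0,0,0],
    [0,0,-0.1,0,0,0],
    [0,0,0,0,0,0],
    [0,0,0,0,0,0],
    [0,0,0,0,0,0]
  ]
}}

```text
time: 8.75
tcp_pos: [646.4, 52.6, 202.3]
tcp_rot: [[0.015, -1.0, 0.001], [-1.0, -0.015, 0.0], [-0.0, -0.001, -1.0]]
wrist_force: [0.0, 0.4, -1.2]
grip_width: 22.7
finger_force: 58.9
```

```bash
python3 - <<'E'
from h import *
s=env.read_state();t=np.array(s['tcp_pos']);print(s['time'],t.round(1),np.round(s['wrist_force'],1))
p,d,C=grab('wrist');P=cloud(d,C);X,Y,Z=P[...,0],P[...,1],P[...,2]
save('w3',p)
Q=P[(X>625)&(X<670)&(Z>218)&(Z<231)&(Y>-20)&(Y<35)];k=Q[Q[:,2]>np.percentile(Q[:,2],75)];print('bar',k.mean(0))
for lo,hi in((75,85),(100,116),(215,230),(231,250)):
    q=P[(abs(X-t[0])<28)&(abs(Y-t[1])<28)&(Z>lo)&(Z<hi)]
    if len(q):print(lo,len(q),np.median(q,0).round(1),q.min(0).round(1),q.max(0).round(1))
E
```

```text
8.75 [646.4  52.6 202.3] [ 0.   0.4 -1.2]
bar [647.01504231   5.01914263 229.8849594 ]
75 298 [660.5  55.1  83. ] [630.9  34.8  80.9] [667.9  68.2  85. ]
100 316 [659.3  60.  108.4] [625.1  32.6 100. ] [671.8  72.6 116. ]
215 2763 [646.2  44.5 227.9] [620.1  24.6 215. ] [670.5  80.6 230. ]
231 3540 [645.5  46.9 238.1] [618.5  37.6 231. ] [674.4  75.2 250. ]
```

View pics/w3.png

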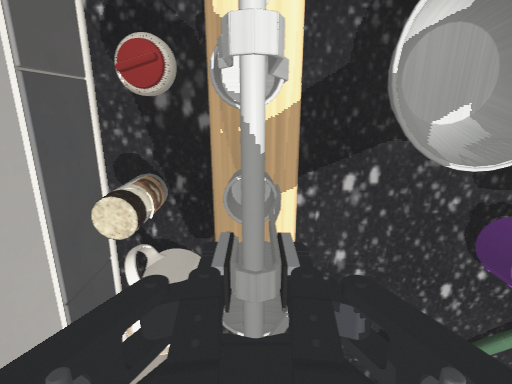

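The bar (253,240) runs centrally into the crook (253,275). I'll lower the last few millimetres.

Request:
{"fn": "apply_moves", "kwargs": {
  "commands": [
    [0,0,-0.1,0,0,0],
    [0,0,-0.07,0,0,0],
    [0,0,0,0,0,0],
    [0,0,0,0,0,0]
  ]
}}

```text
time: 9.2
tcp_pos: [646.5, 52.5, 197.3]
tcp_rot: [[0.015, -1.0, 0.002], [-1.0, -0.015, 0.0], [-0.0, -0.002, -1.0]]
wrist_force: [-1.0, -0.7, 2.8]
grip_width: 23.0
finger_force: 59.3
```

Request:
{"fn": "apply_moves", "kwargs": {
  "commands": [
    [0,0,0,0,0,0],
    [0,0,0,0,0,0],
    [0,0,0,0,0,0],
    [0,0,0,0,0,0],
    [0,0,0,0,0,0],
    [0,0,0,0,0,0]
  ],
  "fingers": 0.2
}}

```text
time: 9.8
tcp_pos: [646.0, 52.5, 196.4]
tcp_rot: [[0.015, -1.0, -0.0], [-1.0, -0.015, -0.0], [-0.0, 0.0, -1.0]]
wrist_force: [-0.7, 0.3, -0.2]
grip_width: 51.4
finger_force: 0.0
```

Request:
{"fn": "apply_moves", "kwargs": {
  "commands": [
    [0,0,0.2,0,0,0],
    [0,0,0.4,0,0,0],
    [0,0,0.6,0,0,0],
    [0,0,0.8,0,0,0],
    [0,0,0.8,0,0,0],
    [0,0,0.4,0,0,0],
    [0,0,0,0,0,0],
    [0,0,0,0,0,0]
  ]
}}

```text
time: 10.6
tcp_pos: [645.6, 52.6, 291.9]
tcp_rot: [[0.015, -1.0, -0.001], [-1.0, -0.015, 0.0], [-0.0, 0.001, -1.0]]
wrist_force: [-0.7, 0.1, -0.8]
grip_width: 51.1
finger_force: 0.0
```

```bash
python3 - <<'E'
from h import *
s=env.read_state();t=np.array(s['tcp_pos']);print(s['time'],t.round(1),np.round(s['wrist_force'],1))
im=[]
p,d,C=grab('wrist');P=cloud(d,C);X,Y,Z=P[...,0],P[...,1],P[...,2];im.append(p)
def rep(P,nm,y0,y1):
    X,Y,Z=P[...,0],P[...,1],P[...,2]
    for lo,hi in((60,125),(180,215),(231.5,240)):
        q=P[(abs(X-646)<45)&(Y>y0)&(Y<y1)&(Z>lo)&(Z<hi)]
        if len(q):print(nm,lo,len(q),np.median(q,0).round(1),q.min(0).round(1),q.max(0).round(1))
rep(P,'w small',30,80);rep(P,'w med',-80,-10);rep(P,'w large',105,190)
p,d,C=grab('scene');P=cloud(d,C);im.append(p);rep(P,'s large',105,190);rep(P,'s small',30,80)
save('hung',cv2.resize(np.hstack(im),(800,300)))
E
```

```text
10.6 [645.6  52.6 291.9] [-0.7  0.1 -0.8]
w small 60 705 [661.8  54.4  89.1] [628.8  30.4  76.1] [675.   74.1 124.4]
w small 180 173 [657.3  47.3 196.2] [633.7  45.  180.1] [662.8  59.3 214.2]
w small 231.5 247 [645.4  52.4 232.4] [638.7  45.3 231.5] [652.6  59.1 234.3]
w med 60 954 [664.3 -39.2  85.5] [622.6 -71.7  70.4] [679.4 -19.4 124.9]
w med 180 124 [661.9 -42.6 193.8] [636.  -52.1 180.1] [664.5 -38.4 210.6]
w med 231.5 334 [647.3 -45.2 232.5] [640.2 -67.4 231.5] [654.2 -38.6 235. ]
w large 60 2068 [655.9 157.6  90.2] [605.5 110.3  65.2] [682.2 181.1 125. ]
w large 180 189 [654.4 139.2 196.8] [632.6 137.6 180.3] [660.6 153.  214.9]
w large 231.5 148 [645.  144.7 232.5] [639.2 137.9 231.5] [650.8 152.4 233.7]
s large 60 552 [644.7 149.6  97.6] [605.1 111.4  63. ] [682.6 183.6 124.9]
s large 180 51 [633.1 148.4 198.8] [630.4 140.2 182. ] [657.2 154.2 214.2]
s large 231.5 11 [643.6 147.6 232.3] [635.5 125.  231.6] [648.6 154.6 232.9]
s small 60 199 [650.4  56.7  97.8] [624.8  34.   74.5] [672.9  76.2 124.5]
s small 180 47 [634.8  54.9 198.3] [632.   45.9 180.1] [661.7  62.  214.1]
s small 231.5 13 [645.6  52.4 232.8] [635.   45.2 231.5] [651.1  61.4 234.6]
```

View pics/hung.png

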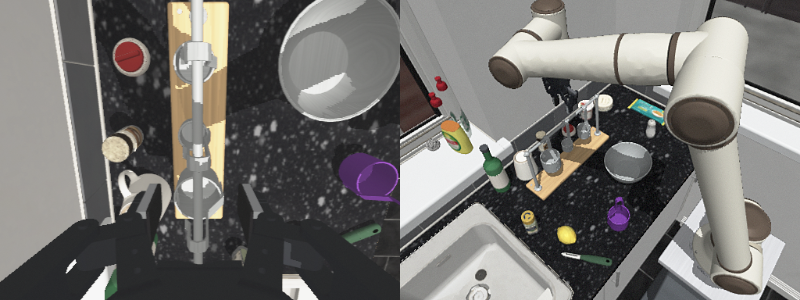

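The small dipper hangs plumb and released (left half, 198,150), with its hook on the bar. Next is the large dipper: its crook is at about (645,145.5).

Request:
{"fn": "apply_moves", "kwargs": {
  "commands": [
    [0,0.4,0,0,0,0],
    [-0.02,0.6,0,0,0,0],
    [0,0.8,0,0,0,0],
    [0,0.8,0,0,0,0],
    [0,0.5,0,0,0,0],
    [0,0,0,0,0,0],
    [0,0,0,0,0,0],
    [0,0,0,0,0,0]
  ]
}}

```text
time: 11.5
tcp_pos: [645.4, 145.0, 292.5]
tcp_rot: [[0.015, -1.0, -0.0], [-1.0, -0.015, -0.0], [0.0, 0.0, -1.0]]
wrist_force: [1.0, -0.1, -0.2]
grip_width: 51.4
finger_force: 0.0
```

Request:
{"fn": "apply_moves", "kwargs": {
  "commands": [
    [0,0,-0.4,0,0,0],
    [0,0,-0.7,0,0,0],
    [0,0,-0.8,0,0,0],
    [0,0,-0.7,0,0,0],
    [0,0,-0.4,0,0,0],
    [0,0,-0.2,0,0,0],
    [0,0,0,0,0,0],
    [0,0,0,0,0,0],
    [0,0,0,0,0,0]
  ]
}}

```text
time: 12.4
tcp_pos: [646.0, 145.7, 197.8]
tcp_rot: [[0.015, -1.0, 0.002], [-1.0, -0.015, 0.001], [-0.001, -0.002, -1.0]]
wrist_force: [0.5, 0.2, -0.6]
grip_width: 51.2
finger_force: 0.0
```

Request:
{"fn": "apply_moves", "kwargs": {
  "commands": [
    [0,0,0,0,0,0],
    [0,0,0,0,0,0],
    [0,0,0,0,0,0],
    [0,0,0,0,0,0],
    [0,0,0,0,0,0],
    [0,0,0,0,0,0],
    [0,0,0,0,0,0]
  ],
  "fingers": -1
}}

```text
time: 13.1
tcp_pos: [645.9, 145.6, 197.3]
tcp_rot: [[0.015, -1.0, 0.002], [-1.0, -0.015, 0.0], [-0.0, -0.002, -1.0]]
wrist_force: [0.1, 1.1, 5.5]
grip_width: 23.0
finger_force: 60.5
```

Request:
{"fn": "apply_moves", "kwargs": {
  "commands": [
    [0,0,0.2,0,0,0],
    [0,0,0.4,0,0,0],
    [0,0,0.5,0,0,0],
    [0,0,0.4,0,0,0],
    [0,0,0.3,0,0,0],
    [0,0,0,0,0,0],
    [0,0,0,0,0,0],
    [-0.2,0,0,0,0,0],
    [-0.4,0,0,0,0,0],
    [-0.5,0,0,0,0,0]
  ]
}}

```text
time: 14.1
tcp_pos: [611.5, 145.3, 249.2]
tcp_rot: [[0.015, -1.0, -0.002], [-1.0, -0.015, -0.001], [0.001, 0.002, -1.0]]
wrist_force: [-0.5, 0.4, -1.4]
grip_width: 22.9
finger_force: 59.7
```

Request:
{"fn": "apply_moves", "kwargs": {
  "commands": [
    [-0.6,0,0,0,0,0],
    [-0.6,0,0,0,0,0],
    [-0.6,0,0,0,0,0],
    [-0.6,0,0,0,0,0],
    [-0.5,0,0,0,0,0],
    [0,0,0,0,0,0],
    [0,0,0,0,0,0],
    [0,0,0,0,0,0]
  ]
}}

```text
time: 14.9
tcp_pos: [525.8, 145.5, 250.3]
tcp_rot: [[0.015, -1.0, -0.0], [-1.0, -0.015, -0.0], [0.0, 0.0, -1.0]]
wrist_force: [0.2, 0.2, -1.2]
grip_width: 23.2
finger_force: 59.9
```

```bash
python3 - <<'E'
from h import *
s=env.read_state();t=np.array(s['tcp_pos']);print(s['time'],t.round(1),np.round(s['wrist_force'],1),s['grip_width'])
im=[]
for n in('wrist','scene'):
    p,d,C=grab(n);P=cloud(d,C);X,Y,Z=P[...,0],P[...,1],P[...,2];im.append(p)
    for lo,hi in((112,135),(150,200)):
        q=P[(abs(X-t[0])<50)&(abs(Y-t[1])<50)&(Z>lo)&(Z<hi)]
        if len(q):print(n,lo,len(q),np.median(q,0).round(1),q.min(0).round(1),q.max(0).round(1))
    m=(Z>58)&(Z<82)&(X>320)&(X<540)&(Y>-160)&(Y<50);Q=P[m]
    if len(Q)>50:
        A=np.c_[2*Q[:,:2],np.ones(len(Q))];b=np.linalg.lstsq(A,(Q[:,:2]**2).sum(1),rcond=None)[0];print(n,'bowl',b[:2],len(Q))
save('big',cv2.resize(np.hstack(im),(800,300)))
E
```

```text
14.9 [525.8 145.5 250.3] [ 0.2  0.2 -1.2] 23.17401146346409
wrist 112 3489 [525.8 150.7 120.6] [487.5 110.1 118. ] [558.3 178.6 135. ]
wrist 150 2316 [528.7 147.6 173.8] [487.5 109.  150. ] [562.2 181.8 199.8]
wrist bowl [437.46362957 -53.68708725] 1967
scene 112 198 [541.  141.  123.1] [486.8 116.6 115.3] [560.3 182.1 135. ]
scene 150 382 [514.5 151.2 168.9] [485.9 110.2 150. ] [561.6 183.2 199.8]
scene bowl [436.15822492 -53.39169655] 513
```

View pics/big.png

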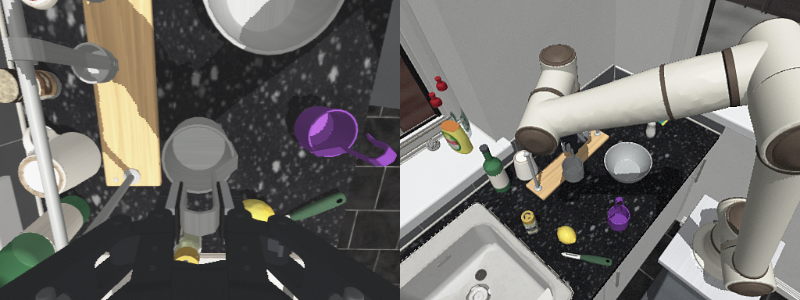

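The large dipper is held upright (left half, 200,155) with its underside at z≈118. The bowl is still at about (437.5,-54). Next I'll carry it over the bowl while turning it +89°.

Request:
{"fn": "apply_moves", "kwargs": {
  "commands": [
    [-0.1,-0.3,0,0,0,0.5],
    [-0.1,-0.5,0,0,0,0.9],
    [-0.2,-0.5,0,0,0,1],
    [-0.2,-0.5,0,0,0,1],
    [-0.2,-0.5,0,0,0,1],
    [-0.2,-0.5,0,0,0,1],
    [-0.2,-0.5,0,0,0,1],
    [-0.2,-0.5,0,0,0,1],
    [-0.2,-0.5,0,0,0,1],
    [-0.2,-0.5,0,0,0,1]
  ]
}}

```text
time: 16.0
tcp_pos: [471.5, 0.8, 250.4]
tcp_rot: [[0.843, -0.537, -0.0], [-0.537, -0.843, -0.0], [-0.0, 0.0, -1.0]]
wrist_force: [-0.2, 0.5, -2.1]
grip_width: 22.9
finger_force: 59.8
```

Request:
{"fn": "apply_moves", "kwargs": {
  "commands": [
    [-0.3,-0.5,0,0,0,1],
    [-0.3,-0.5,0,0,0,1],
    [-0.3,-0.45,0,0,0,1],
    [-0.2,-0.3,0,0,0,1],
    [-0.03,-0.2,0,0,0,0.9],
    [0,0,0.05,0,0,0.55],
    [0,0,0,0,0,0],
    [0,0,0,0,0,0],
    [0,0,0,0,0,0],
    [0,0,0,0,0,0]
  ]
}}

```text
time: 17.0
tcp_pos: [437.6, -56.9, 251.9]
tcp_rot: [[1.0, -0.001, -0.0], [-0.001, -1.0, 0.0], [-0.0, -0.0, -1.0]]
wrist_force: [0.2, -0.1, -1.6]
grip_width: 22.8
finger_force: 59.9
```

```bash
python3 - <<'E'
from h import *
s=env.read_state();t=np.array(s['tcp_pos']);print(s['time'],t.round(1),np.round(s['tcp_rot'],3).tolist(),np.round(s['wrist_force'],1),s['grip_width'],np.round(s['joint_pos'],2))
im=[]
for n in('wrist','scene','top'):
    p,d,C=grab(n);P=cloud(d,C);X,Y,Z=P[...,0],P[...,1],P[...,2];im.append(p)
    for lo,hi in((112,135),(150,178),(185,210)):
        q=P[(abs(X-t[0])<50)&(abs(Y-t[1])<50)&(Z>lo)&(Z<hi)]
        if len(q):print(n,lo,len(q),np.median(q,0).round(1),q.min(0).round(1),q.max(0).round(1))
    m=(Z>58)&(Z<82)&(X>320)&(X<540)&(Y>-160)&(Y<50);Q=P[m]
    if len(Q)>50:
        A=np.c_[2*Q[:,:2],np.ones(len(Q))];b=np.linalg.lstsq(A,(Q[:,:2]**2).sum(1),rcond=None)[0];print(n,'bowl',b[:2],len(Q))
    for nm,y0,y1 in(('small',30,80),('med',-80,-10)):
      for lo,hi in((68,125),(231.5,240)):
        q=P[(abs(X-646)<45)&(Y>y0)&(Y<y1)&(Z>lo)&(Z<hi)]
        if len(q):print(n,nm,lo,len(q),np.median(q,0).round(1),q.min(0).round(1),q.max(0).round(1))
save('fin',cv2.resize(np.hstack(im[:2]),(800,300)))
E
```

```text
17.0 [437.6 -56.9 251.9] [[1.0, -0.001, -0.0], [-0.001, -1.0, 0.0], [-0.0, -0.0, -1.0]] [ 0.2 -0.1 -1.6] 22.775932711501287 [ 0.24  0.05 -0.38 -0.   -1.14  1.33]
wrist 112 3413 [430.6 -56.2 122.3] [402.9 -94.7 119.8] [471.1 -23.6 135. ]
wrist 150 1307 [415.8 -48.5 163.4] [401.6 -94.7 150. ] [471.5 -19.7 178. ]
wrist 185 329 [437.1 -85.7 198.4] [428.9 -94.1 185.1] [443.2 -76.7 209.9]
wrist bowl [437.3857964  -56.28161541] 3838
scene 112 175 [441.8 -69.  126.2] [399.6 -88.4 118.2] [468.8 -18.4 134.9]
scene 150 318 [436.7 -54.8 164.6] [399.1 -90.2 150. ] [471.6 -18.2 178. ]
scene 185 9 [429.8 -85.7 193.9] [428.3 -91.  185.9] [438.9 -78.1 205.6]
scene bowl [436.19418087 -53.37451668] 390
scene small 68 196 [651.9  57.   98.5] [625.8  33.2  75. ] [676.5  76.6 123.7]
scene small 231.5 14 [644.3  53.8 232.4] [634.7  32.4 231.6] [648.2  60.7 234.8]
scene med 68 288 [654.6 -40.5  96.9] [622.2 -68.8  69.7] [679.8 -16.4 124.6]
scene med 231.5 14 [646.7 -43.2 232.1] [640.2 -68.9 231.5] [653.9 -17.2 235.6]
top bowl [440.47226659 -54.67739997] 174
top small 68 151 [657.4  47.   94.4] [628.5  31.4  76. ] [674.7  75.5 123.9]
top small 231.5 51 [647.2  54.7 233.1] [637.9  30.9 231.5] [655.4  79.4 236.9]
top med 68 237 [657.9 -38.6  87. ] [625.  -72.4  69.3] [680.9 -17.6 122.7]
top med 231.5 55 [649.9 -44.5 232.9] [640.7 -78.2 231.5] [658.1 -17.6 237.3]
```

View pics/fin.png

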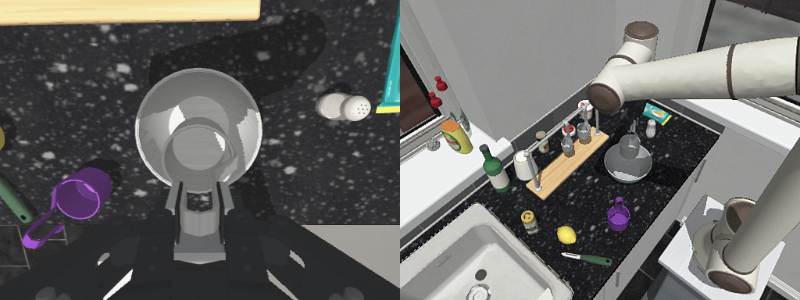

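The large dipper is centred over the bowl: its strap is at y≈-86 (away from the sink), its open front faces +y, and its underside is at z≈119. The small and medium dippers hang undisturbed. I'll hand it in.

Request:
{"fn": "apply_moves", "kwargs": {
  "commands": [
    [0,0,0,0,0,0],
    [0,0,0,0,0,0],
    [0,0,0,0,0,0],
    [0,0,0,0,0,0],
    [0,0,0,0,0,0]
  ]
}}

```text
time: 17.65
tcp_pos: [437.5, -57.0, 252.0]
tcp_rot: [[1.0, -0.001, -0.0], [-0.001, -1.0, -0.0], [-0.0, 0.0, -1.0]]
wrist_force: [0.5, 0.7, -2.8]
grip_width: 22.9
finger_force: 59.9
```

```bash
python3 -c "
from bench import env
print(env.hand_in())"
```

```text
the job is handed in; nothing more can be done
None
```

The job is handed in at about 17.7 s, with no verdict returned: the small dipper hangs on the bar beside the medium one, and the large dipper is held level about 5 cm above the bowl's rim, open front to the sink.

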